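# Feed a gear into the parts washer through its sprung flap

### The arm

A 7-joint arm with a two-finger parallel gripper is mounted at the origin on the work surface. World frame = base frame: x ahead of the robot, y to its left, z up, the work surface at z = 0. Lengths are in m, angles in degrees, forces in N, time in s.
With the tool pointing down it reaches from about 0.425 to 0.875 m from the base axis. Payload 4.7 kg.
Tool frame: the origin (TCP) lies midway between the tips of the shut fingers; the grasp point (between the pads) lies 19 mm behind it; z points along the fingers, x is the direction in which the jaws open and shut, and the axes are right-handed (so a half turn about z gives the same grasp; the last joint's range is limited). The gripper opens to 87 mm and grips with 3 to 60 N. Pads are 19 mm wide; open, the fingers measure 117 mm over their backs; the gripper's body (75 mm by 190 mm) begins 51 mm behind the grasp point.
Start: joints at [-68.635, 18.392, -4.016, 83.108, 1.295, 78.541, -3.26], TCP at [0.228, 0.609, 0.223] pointing down, gripper open.
Joint ranges: [-163.93, 163.93], [-17.29, 119.83], [-79.2, 71.16], [3.27, 140.29], [-89.18, 269.18], [5.43, 117.66], [-154.24, 154.24]. Speed limits (degrees/s): [147.25, 147.25, 180, 180, 180, 180, 180].

### API

Orientations are given as [roll, pitch, yaw] about the fixed x, y, z axes, in that order (R = Rz(yaw) Ry(pitch) Rx(roll)).
In Python, from cell import get_obs, read_camera, calibration, sign_off gives the robot as it stands. The module is installed in compiled form; this text tells all that it offers.
- The arm moves only by the tool send_rows, never from a script. Its argument "deltas" is a list of rows, each a list of 2 entries, a list of its own where there are three numbers: the shift along the tool's x, y, z in m, then the turn about the tool's z in degrees. A call has 1 to 10 rows; each row is the pose to reach, as a shift and turn from the pose commanded when the call began, along the tool's axes at that moment; what a row does not reach only later rows make up. A row lasts 1/12 s, in which the tool goes at most 41.7 mm and 7.16 degrees, less where a joint would pass 70% of its speed; a pose out of reach is approached as far as the arm can. A call with a gripper value outside its range is refused whole. "jaw" is the opening in per cent of the stroke, from 0 (shut) to 100 (fully open), set as the call begins (left out, the last holds). The fingers move at their own pace and stop on an object; "grip_force" is the grip in N (left out, the last holds). Time passes only in rows, so rows that repeat a pose let the fingers close. It gives the time, the measured TCP pose, the force and the opening at its end, in the units of the state.
- get_obs(): the state, without advancing time (a new reading comes with each control period).
- read_camera(name): name is "scene" or "top" or "wrist"; returns the picture (400x640x3 uint8, red, green, blue); there is no depth.
- calibration(name): a dict with "fx", "fy", "cx", "cy" (pixels), "k1" (the pictures are not rectified: a ray, as slopes to the right and down, at radius r is drawn at 1 + k1 r^2 times it, then the intrinsics apply), "R" (3x3) and "t" (3): a world point X has camera coordinates R X + t. Camera axes: x right, y down, z forward; pixel columns grow to the right and rows downward; lengths in m; the calibration is good to about 2 mm. A picture is of the moment at which its call begins: read the wrist's pose just before it. calibration takes no time and is no camera call; for the wrist camera it gives the pose at the moment of the call.
- sign_off(): hands the job in, once; it reports no verdict.
The state is a dict: "time_s": time; "qpos": joint angles; "joint_velocities": joint speeds; "effort": joint torques, N m; "tool_pos": TCP position; "tool_rot": TCP orientation; "force": force on the tool from outside, world axes, zero at the start; "wrist_torque": the same for the moment, N m; "grip_width": finger opening in m.
Only numpy, scipy, OpenCV 4.12 (cv2) and the standard library are available. Lean on these libraries where they do the work, as an engineer would, in place of code of your own. Each camera call takes 0.05 s, during which the arm holds its last target. There are 200 camera calls.

### The job

Load the gear that lies in the parts washer's feed tray for its wash: with the red push stick, and keeping your gripper off the gear and the washer, push it through the sprung one-way flap and on until you feel it come up firmly, but not hard, against the rubber buffer of the end stop inside. Then draw the stick back out smoothly so that the gear stays against the buffer and the flap shuts behind it, and stand the stick upright on the bench again, clear of the tray. Leave everything else as it lies.

Things in the scene. Friction and masses are not known exactly. Their poses are not given: they have to be found in the camera images.
- tray (a point): Parts washer, bolted down, elsewhere and turned each time: point on the centre line of its feed lane, on the lane floor (20 mm above the bench), in the plane of the cabinet front. x: feed direction, into the cabinet; z up. The level steel floor runs from x = -190 mm (tray's open end, clear above and behind) to 270 mm, between guide strips 84 mm apart and 16 mm high, a bit flared at the open end.
- opening (a point): Centre of the opening in the washer's blue front (front 320 mm wide, 190 mm high): 84 mm wide, from the lane floor up 72 mm, in the same plane and with the same axes as the tray point. The cabinet behind is closed all round, with a clear pane in its roof, so the push stick goes in, not a gripper.
- lane_back (a point): Rear end of the lane inside the cabinet, on its floor, 270 mm in from the tray point, same axes. In front of it an end stop is clamped across the lane, with a rubber buffer whose free face stands 130 to 185 mm in from the tray point, different each time and not measured: feel for it. The buffer gives 4 N per mm; load it by at least 2 N, never beyond 15 N. Ease off slowly: the gear stays.
- flap (a joint): Yellow one-way flap of slick nylon, 78 x 60 mm, on a sprung hinge across the top of the opening, 66 mm above the lane floor, 8 mm outside the front. Angle in rad: 0 = shut, 1.35 = swung right in; it cannot swing out. Its lip rides over the gear and the stick's flat top (about 1 rad) and drops shut once 60 mm inside is clear. Opening it takes 2 to 5 N; pushing on, all drag together is 3 to 10 N.
- gear_center (a point): Centre of the gear to be washed: dark steel, 70 mm across, 28 mm thick, about 0.5 kg, lying flat in the feed tray outside the flap; the point is half-way up (14 mm above the lane floor). z is its axis.
- stick_handle (a point): Push stick, 0.2 kg, standing on the bench: pale wooden bar, 28 mm high, 24 wide, red cross-blade at the front, upright red handle at the rear. Point in the handle, 58 mm above the stick's flat underside. x: along the bar to the blade, whose front face is 220 mm ahead; z up. Handle 24 mm (x) by 36 mm (y), from 28 to 82 mm above the underside. The bar reaches 18 mm behind this point.
- stick_blade (a point): Middle of the front face of the push stick's red blade (60 mm wide, 16 mm long, 28 mm high, flush with the bar's top), 14 mm above the stick's underside; same axes as the handle's.
- small_gear_center (a point): Smaller dark gear, 48 mm across, 22 mm thick, lying on the bench: not part of the job, leave it alone. Point at its centre.
- synchro: Brass synchro ring, 60 mm across, 12 mm thick, lying on the bench: leave it alone. Origin at the centre of its underside.
- fork: Dark steel selector fork, 105 mm long, 35 mm high, on the bench: leave it alone. Origin under its boss.
Mind the look-alikes: they are no part of the job. What is shaped like the part that bears gear_center but yellow is not meant.

How it is judged (in metres and radians):
On the way, in this order (a step that is already met when the one before it is completed fails the run):
1. the stick's blade has pushed the gear under the flap (value of joint flap above 0.5 rad and x of gear_center in the frame of tray above 0 m and contact force between stick and gear above 0.3 N), for 0.05 s.
2. the gear is pressed against the rubber buffer with at least 2 N (contact force between gear and buffer above 2 N), for 0.2 s.
At the end, for the whole second after the job is handed in: The gear lies flat on the lane inside the washer, its rim within 4 mm of the free face of the rubber buffer, the flap is shut behind it (within 0.08 rad), and the push stick is released and stands upright and still on the bench (not on the tray: handle point within 4 mm of its standing height) (x of gear_center in the frame of stop above -0.039 m and z of gear_center in the frame of tray below 0.018 m and value of joint flap below 0.08 rad and linear speed of each of gear, stick below 0.01 m/s and height (world z) of stick_handle below 0.062 m and angle between stick_handle's own z axis and vertical below 0.1 rad); the robot touches nothing.
It fails at once if the rubber buffer is loaded beyond 15 N (contact force between gear and buffer above 15 N).
It fails at once if the gripper touches the gear (contact force between the arm and gear above 1 N).
It fails at once if the robot pushes on the washer or its flap (contact force between any of the arm, the fingers and washer above 3 N).
It fails at once if another part or tool is shifted by more than 25 mm (distance of any of small_gear_center, synchro, fork, pliers, mallet, layshaft from where it was at the start of the episode above 0.025 m).
It also fails if it takes over 54 s, if anything falls off the work surface, if the arm or the gripper's body presses on something with over 40 N, if the wrist force passes 120 N, or if a joint passes its speed limit or range.

## Working session

There is one attempt and no reset: what is moved stays moved. The work goes in short steps, Python scripts to look and compute and a tool call to move; the robot and the scene stay as the last step left them, time stands still between calls to the robot, and variables do not carry over. Pictures are saved under pics/ and viewed, on a budget of 10 in all, crops included, one or two more only if the job needs it, and the job is handed in when it is done.

Besides the shell and the picture viewer there is one more tool, called after "Call:" as name(argument=value, ...), one argument or row to a line, values as JSON. send_rows: Moves the arm, as the interface text tells. Its arguments: {"type":"object","properties":{"deltas":{"type":"array"},"jaw":{"type":"number"},"grip_force":{"type":"number"}},"required":["deltas"]}

```bash
mkdir -p pics
cat > h.py <<'E'
import numpy as np, cv2
from cell import *
def ray(c,u,v):
    K=np.array([[c['fx'],0,c['cx']],[0,c['fy'],c['cy']],[0,0,1]])
    p=cv2.undistortPoints(np.array([[[u,v]]],float),K,np.array([c['k1'],0,0,0,0.]))[0,0]
    R=np.array(c['R']);t=np.array(c['t'])
    return -R.T@t, R.T@np.array([p[0],p[1],1])
def at(c,u,v,z):
    o,d=ray(c,u,v); return o+d*(z-o[2])/d[2]
def proj(c,X):
    p=np.array(c['R'])@np.array(X)+np.array(c['t']); x=p[:2]/p[2]; x=x*(1+c['k1']*(x@x))
    return np.array([c['fx']*x[0]+c['cx'],c['fy']*x[1]+c['cy']])
def save(n,im,crop=None,s=1):
    if crop: x0,y0,x1,y1=crop; im=im[y0:y1,x0:x1]
    cv2.imwrite('pics/'+n+'.png',cv2.resize(im[:,:,::-1],None,fx=s,fy=s,interpolation=cv2.INTER_CUBIC))
E
python3 - <<'E'
from h import *
a=read_camera('top');b=read_camera('scene')
np.save('top.npy',a);np.save('scene.npy',b)
save('top',a,s=1.25);save('scene',b,s=1.25)
for n in('top','scene'):
    c=calibration(n);print(n,{k:np.round(v,3).tolist() for k,v in c.items()})
print(get_obs())
E
```

```text
top {'fx': 384.918, 'fy': 384.918, 'cx': 322.373, 'cy': 195.124, 'k1': -0.046, 'R': [[-0.016, -0.999, 0.034], [-0.996, 0.013, -0.088], [0.087, -0.036, -0.996]], 't': [0.044, 0.588, 1.054]}
scene {'fx': 365.025, 'fy': 365.025, 'cx': 321.691, 'cy': 200.847, 'k1': -0.076, 'R': [[-0.074, 0.997, -0.001], [0.919, 0.068, -0.389], [-0.388, -0.03, -0.921]], 't': [-0.01, -0.518, 1.27]}
{'time_s': 0.1, 'qpos': array([-68.63458815,  18.43477396,  -4.01470542,  83.16638509,
         1.29506045,  78.54201979,  -3.26296044]), 'joint_velocities': array([ 0.02109604, -0.17218023, -0.04399208, -0.14488927, -0.06417342,
        0.02705866, -0.02777136]), 'effort': array([-1.52525549e-04, -4.92571235e+01, -4.05798331e-01, -3.13397849e+01,
       -6.41973526e-02,  3.94578825e-02,  6.03315380e-05]), 'tool_pos': array([0.22812928, 0.60812837, 0.2215846 ]), 'tool_rot': array([1.79994226e+02, 9.79474904e-02, 6.94404117e+01]), 'force': array([0.01650923, 0.81396491, 0.10500855]), 'wrist_torque': array([-0.04012082,  0.03538509,  0.0007864 ]), 'grip_width': 0.08675807054209637}
```

View pics/top.png

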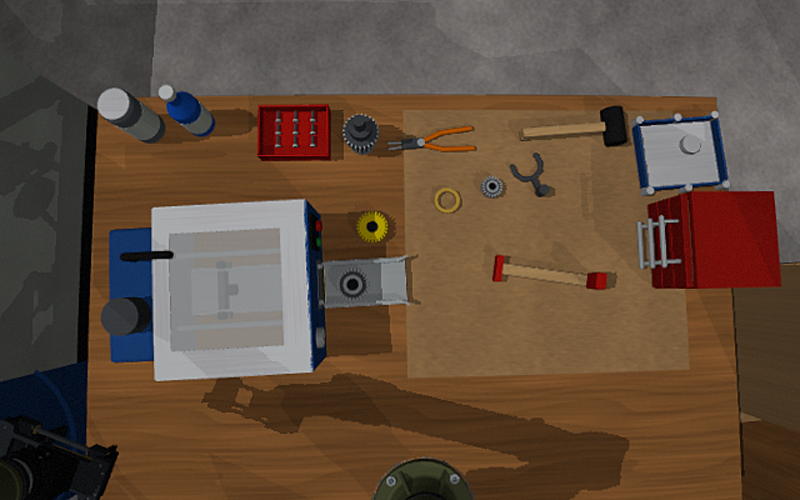

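View pics/scene.png

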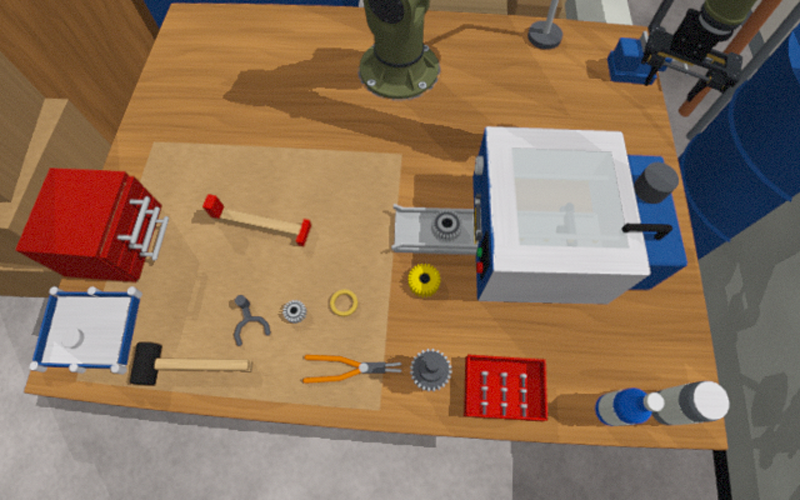

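The top view shows the dark gear in the tray at (352,284), the yellow look-alike beside the tray at (372,226), and the small gear at (492,187). The layshaft stands at (360,132). The only dark 70 mm gear in the tray is the one at (352,284), so that is the one meant. The stick's blade is at (498,268) and its handle at (597,281). I'll confirm this in an enlarged crop.

Run:
```python
from h import *
a=np.load('top.npy')
save('crop',np.vstack([a[190:255,240:340],a[190:255,390:490]]),s=4.6)
```

```text
(no output)
```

View pics/crop.png

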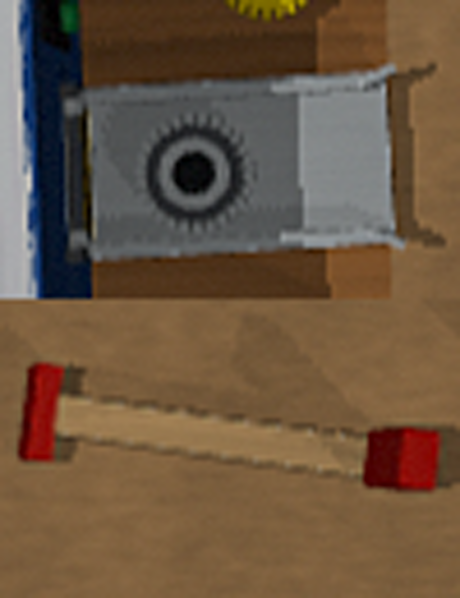

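The crop confirms it: the dark gear is in the tray at crop (195,172), and the flap plane is at column ~90. The stick blade spans (35,365)–(20,458) and its handle top is at about (420,458).

Run:
```python
from h import *
c=calibration('top');print('cam',ray(c,0,0)[0])
def q(n,u,v,z,bot=False):
    U=(240 if not bot else 390)+(u+.5)/4.6-.5; V=190+((v-(299 if bot else 0))+.5)/4.6-.5
    p=at(c,U,V,z);print(n,np.round(p,4));return p
q('gear',195,172,.048)
a=q('upA',92,101,.036);b=q('upB',298,90,.036)
d=q('loA',95,243,.036);e=q('loB',298,234,.036)
for m in(b-a,e-d):print(np.degrees(np.arctan2(m[1],m[0])),np.hypot(*m[:2]))
q('end',391,92,.02);q('end',395,236,.02)
q('bl',30,364,.028,1);q('bl',20,458,.028,1);q('bl r',62,366,.028,1);q('bl r',52,460,.028,1)
q('h',404,430,.082,1);q('h',439,431,.082,1);q('h',437,490,.082,1);q('h',400,488,.082,1)
q('barL',60,415,.028,1);q('barR',365,455,.028,1)
```

```text
cam [0.49463225 0.07431742 1.09975338]
gear [0.5011 0.1478 0.048 ]
upA [0.5445 0.2099 0.036 ]
upB [0.5494 0.0866 0.036 ]
loA [0.46   0.2084 0.036 ]
loB [0.4634 0.0876 0.036 ]
-87.74498403095023 0.12340920575845168
-88.39403824345501 0.12078183599845325
end [0.5482 0.03   0.02  ]
end [0.4607 0.029  0.02  ]
bl [ 0.5613 -0.1714  0.028 ]
bl [ 0.5041 -0.1634  0.028 ]
bl r [ 0.5598 -0.1912  0.028 ]
bl r [ 0.5025 -0.183   0.028 ]
h [ 0.5159 -0.38    0.082 ]
h [ 0.515  -0.4012  0.082 ]
h [ 0.4805 -0.3982  0.082 ]
h [ 0.4821 -0.3759  0.082 ]
barL [ 0.5298 -0.1889  0.028 ]
barR [ 0.5021 -0.3786  0.028 ]
```

Call:
send_rows(
  deltas=[
    [[0,0,-0.04],0],
    [[0,0,-0.08],0],
    [[0,0,-0.11],0],
    [[-0.03,0.03,-0.11],7],
    [[-0.057,0.06,-0.11],14],
    [[-0.085,0.09,-0.11],21],
    [[-0.114,0.12,-0.11],28],
    [[-0.142,0.15,-0.11],35],
    [[-0.17,0.18,-0.11],42],
    [[-0.199,0.21,-0.11],49],
  ],
  jaw=100,
)

```text
time_s: 0.93
tool_pos: [0.3554, 0.3465, 0.3322]
tool_rot: [-180.0, 0.0, 20.1]
force: [1.4, 1.4, -0.6]
grip_width: 0.0868
```

Call:
send_rows(
  deltas=[
    [[0.0015,0.0377,0],5],
    [[0.003,0.0754,0],10],
    [[0.0043,0.113,0],15],
    [[0.0058,0.151,0],20],
    [[0.007,0.188,0],25],
    [[0.0086,0.226,0],29],
    [[0.01,0.264,0],29],
    [[0.0115,0.301,0],29],
    [[0.013,0.339,0],29],
    [[0.0144,0.377,0],29],
  ],
)

```text
time_s: 1.77
tool_pos: [0.5003, -0.0014, 0.3325]
tool_rot: [-180.0, -0.0, -8.5]
force: [1.8, 0.9, 0.2]
grip_width: 0.087
```

Call:
send_rows(
  deltas=[
    [[0.005,0.035,0],0],
    [[0.01,0.07,0],0],
    [[0.015,0.105,0.01],0],
    [[0.02,0.14,0.02],0],
    [[0.025,0.175,0.03],0],
    [[0.03,0.21,0.04],0],
    [[0.035,0.245,0.05],0],
    [[0.04,0.28,0.06],0],
    [[0.045,0.31,0.07],0],
    [[0.047,0.326,0.08],0],
  ],
)

```text
time_s: 2.6
tool_pos: [0.4965, -0.3333, 0.2517]
tool_rot: [179.9, 0.0, -8.8]
force: [-0.2, 0.5, -0.4]
grip_width: 0.0872
```

Run:
```python
from h import *
import pickle
c=calibration('wrist');a=read_camera('wrist');pickle.dump((c,a),open('w1.pkl','wb'))
save('w1',a,s=1.25);print(get_obs()['tool_pos'],ray(c,0,0)[0])
for p in[(.5327,-.1674,.028),(.498,-.389,.082)]:print(proj(c,p)*1.25)
```

```text
[ 0.49481559 -0.33480396  0.24959718] [ 0.50830003 -0.25844483  0.41403189]
[409.95788264  -3.40419966]
[408.94103625 283.11193701]
```

View pics/w1.png

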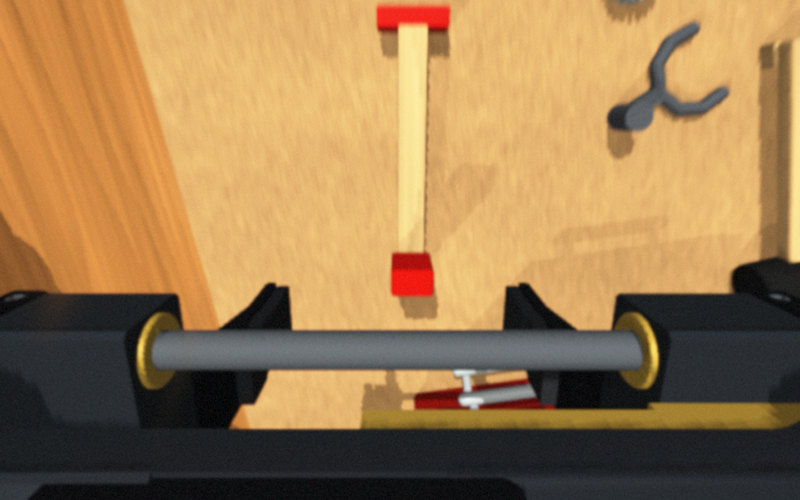

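The wrist view shows the stick nearly in line with the tool. The blade's front top edge runs (378,7)–(449,7), and the handle top spans (391,267)–(434,296).

Run:
```python
from h import *
import pickle
c,a=pickle.load(open('w1.pkl','rb'))
f=lambda u,v,z:at(c,(u+.5)/1.25-.5,(v+.5)/1.25-.5,z)
L,R=f(377.5,7,.028),f(449.5,7,.028)
H=[f(*p,.082) for p in((391.5,267),(432,267),(434,296),(391.5,296))]
b=(L+R)/2;h=sum(H)/4
print(L,R,np.hypot(*(L-R)[:2]),b);print(np.round(H,4),h)
b1,b2=f(399,30,.028),f(427,30,.028);e1,e2=f(398.5,245,.028),f(425.5,245,.028);print((b1+b2)/2,(e1+e2)/2)
d=b-h;print(np.hypot(*d[:2]),np.degrees(np.arctan2(d[1],d[0])));d=(b1+b2-e1-e2);print(np.degrees(np.arctan2(d[1],d[0])))
print(np.degrees(np.arctan2(*(R-L)[1::-1])))
o=get_obs();p=o['tool_pos'];yw=np.radians(o['tool_rot'][2]);D=h-p
print(p,o['tool_rot'],'tool dx,dy',D[0]*np.cos(yw)+D[1]*np.sin(yw),D[0]*np.sin(yw)-D[1]*np.cos(yw))
```

```text
[ 0.50567527 -0.17072495  0.028     ] [ 0.56302654 -0.17958835  0.028     ] 0.058032133919469854 [ 0.5343509  -0.17515665  0.028     ]
[[ 0.4859 -0.3728  0.082 ]
 [ 0.5185 -0.3779  0.082 ]
 [ 0.5168 -0.4034  0.082 ]
 [ 0.4819 -0.398   0.082 ]] [ 0.50079428 -0.3880103   0.082     ]
[ 0.53154929 -0.19182464  0.028     ] [ 0.50455868 -0.3728998   0.028     ]
0.21548253889548244 81.04099201550352
81.52205533190671
-8.785320953534649
[ 0.49481559 -0.33480396  0.24959718] [179.78512692   0.22869227  -8.96831533] tool dx,dy 0.01419984334229618 0.05162387242465907
```

Call:
send_rows(
  deltas=[
    [[0.006,0.025,0.03],0],
    [[0.012,0.05,0.06],0],
    [[0.013,0.055,0.09],0],
    [[0.013,0.055,0.11],0],
    [[0.013,0.055,0.11],0],
    [[0.013,0.055,0.11],0],
  ],
)

```text
time_s: 3.15
tool_pos: [0.5023, -0.3844, 0.1416]
tool_rot: [-179.9, 0.1, -8.5]
force: [0.5, -0.2, 0.2]
grip_width: 0.0871
```

Run:
```python
from h import *
import pickle
P=[]
for i in range(4):
    c=calibration('wrist');a=read_camera('wrist');o=get_obs();P.append(np.r_[o['tool_pos'],o['tool_rot'][2],o['force']])
pickle.dump((c,a),open('w2.pkl','wb'));save('w2',a)
print(np.round(P,4),np.mean(P,0))
```

```text
[[ 0.5033 -0.385   0.1433 -8.518  -0.4466 -0.0443  0.9483]
 [ 0.5038 -0.3854  0.1442 -8.5052 -0.7245 -0.3356  0.7654]
 [ 0.504  -0.3855  0.1446 -8.5014  0.1789 -0.6601 -0.1908]
 [ 0.504  -0.3856  0.1447 -8.5044 -0.2936  0.9103 -0.208 ]] [ 0.50381048 -0.38536564  0.14417836 -8.50726934 -0.32145112 -0.032422
  0.32871569]
```

View pics/w2.png

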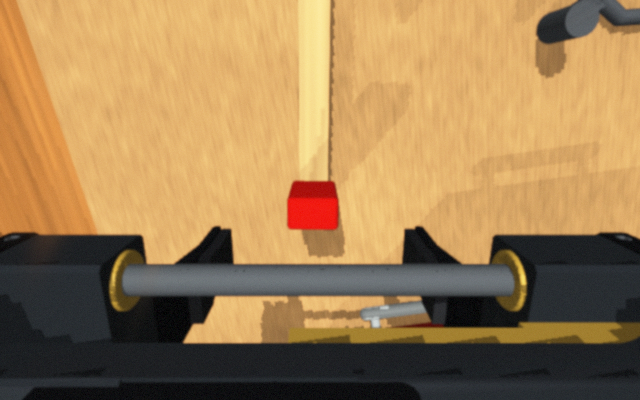

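The handle's top face spans (288,196)–(338,229) and lies between the fingers.

Run:
```python
from h import *
import pickle
c,a=pickle.load(open('w2.pkl','rb'))
H=[at(c,u,v,.082) for u,v in((289,196),(337,196),(338.5,229.5),(287.5,229.5))];print(np.round(H,4),sum(H)/4)
h=sum(H)/4;p=np.array([.504,-.3856,.1447]);D=h-p;y=np.radians(-8.5)
print(D[0]*np.cos(y)+D[1]*np.sin(y),D[0]*np.sin(y)-D[1]*np.cos(y))
```

```text
[[ 0.4866 -0.3732  0.082 ]
 [ 0.5189 -0.3781  0.082 ]
 [ 0.5167 -0.4024  0.082 ]
 [ 0.4815 -0.3971  0.082 ]] [ 0.50093389 -0.38771331  0.082     ]
-0.0027200608095705385 0.002543298735680958
```

Call:
send_rows(
  deltas=[
    [[-0.0015,0.001,0.035],0],
    [[-0.003,0.0025,0.07],0],
    [[-0.003,0.0025,0.09],0],
    [[-0.003,0.0025,0.1],0],
    [[-0.003,0.0025,0.105],0],
    [[-0.003,0.0025,0.105],0],
    [[-0.003,0.0025,0.105],0],
  ],
)

```text
time_s: 3.93
tool_pos: [0.5006, -0.3881, 0.0393]
tool_rot: [179.9, -0.1, -8.5]
force: [-0.0, -0.3, 0.2]
grip_width: 0.0872
```

Call:
send_rows(
  deltas=[
    [[0,0,0],0],
    [[0,0,0],0],
    [[0,0,0],0],
    [[0,0,0],0],
    [[0,0,0],0],
    [[0,0,0],0],
    [[0,0,0],0],
    [[0,0,0],0],
    [[0,0,0],0],
    [[0,0,0],0],
  ],
  jaw=0,
  grip_force=50,
)

```text
time_s: 4.77
tool_pos: [0.4997, -0.3874, 0.0375]
tool_rot: [180.0, -0.0, -8.5]
force: [0.4, 0.8, -0.0]
grip_width: 0.036
```

Call:
send_rows(
  deltas=[
    [[0,0,-0.02],0],
    [[0,0,-0.045],0],
    [[0,0,-0.07],0],
    [[-0.003,-0.03,-0.07],-2],
    [[-0.006,-0.065,-0.07],-4],
    [[-0.01,-0.1,-0.07],-6],
    [[-0.013,-0.135,-0.07],-8],
    [[-0.016,-0.17,-0.07],-10],
    [[-0.02,-0.205,-0.07],-10.5],
    [[-0.0225,-0.235,-0.07],-10.5],
  ],
)

```text
time_s: 5.6
tool_pos: [0.5115, -0.1489, 0.1071]
tool_rot: [-179.9, 0.0, 2.0]
force: [0.2, -0.0, -1.5]
grip_width: 0.0356
```

Call:
send_rows(
  deltas=[
    [[-0.0008,-0.008,0],0],
    [[-0.0008,-0.008,0],0],
    [[-0.0008,-0.008,0],0],
  ],
)

```text
time_s: 5.85
tool_pos: [0.5108, -0.144, 0.1074]
tool_rot: [180.0, 0.0, 2.0]
force: [0.9, -0.4, -1.7]
grip_width: 0.036
```

Run:
```python
from h import *
import pickle
P=[]
for i in range(3):
    c=calibration('wrist');a=read_camera('wrist');o=get_obs();P.append(np.r_[o['tool_pos'],o['tool_rot'][2]])
pickle.dump((c,a),open('w3.pkl','wb'));save('w3',a,s=1.25)
print(np.round(P,4),o['force'],o['grip_width'],ray(c,0,0)[0])
```

```text
[[ 0.5108 -0.1453  0.1076  1.8664]
 [ 0.5108 -0.1458  0.1076  1.7929]
 [ 0.5107 -0.1459  0.1076  1.7613]] [-0.40028645  0.25481226 -1.75444641] 0.03553975030063369 [ 0.50869475 -0.07034656  0.26998711]
```

View pics/w3.png

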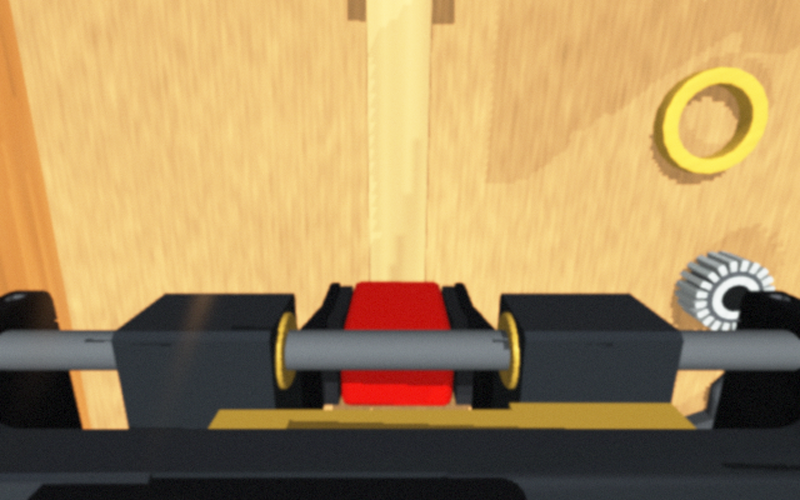

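The wrist camera sees only the bar, and the handle is held squarely. I'll check the blade against the lane from the top camera.

Run:
```python
from h import *
a=read_camera('top');np.save('top2.npy',a);save('top2',a,(235,190,395,262),5)
```

```text
(no output)
```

View pics/top2.png

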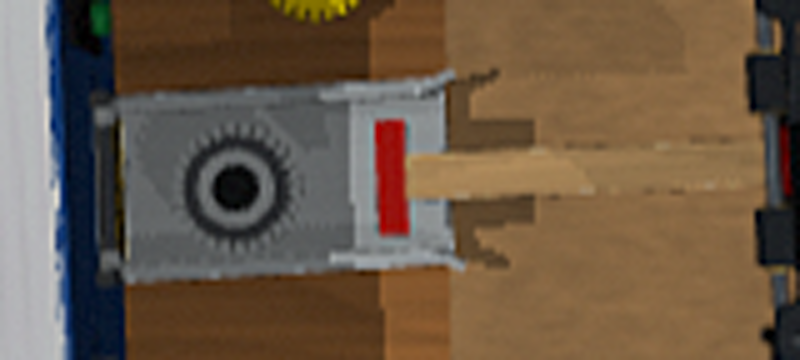

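The top view shows the blade's front edge at column 376, rows 121–235, over the lane and square to it. The gear is at (235,188), and the lane strips' inner edges are at rows ~100 and ~258.

Run:
```python
from h import *
c=calibration('top')
def q(n,u,v,z):
    p=at(c,235+(u+.5)/5-.5,190+(v+.5)/5-.5,z);print(n,np.round(p,4));return p
a=q('bl',376,121,.097);b=q('bl',379,235,.097);q('barF',409,177,.097);q('barR',755,171,.097);print((a+b)/2,np.hypot(*(a-b)[:2]))
q('gear',236,188,.048)
a=q('uA',125,105,.036);b=q('uB',350,97,.036);d=q('lA',128,267,.036);e=q('lB',350,256,.036)
for m in(a-b,d-e):print(np.degrees(np.arctan2(m[1],m[0])))
q('open',446,110,.02);q('open',448,245,.02)
```

```text
bl [0.534  0.0719 0.097 ]
bl [0.4749 0.0712 0.097 ]
barF [0.5046 0.0552 0.097 ]
barR [ 0.5048 -0.126   0.097 ]
[0.50443782 0.07155984 0.097     ] 0.059090478450207616
gear [0.5006 0.1484 0.048 ]
uA [0.5472 0.2099 0.036 ]
uB [0.5498 0.086  0.036 ]
lA [0.4584 0.2085 0.036 ]
lB [0.4625 0.0871 0.036 ]
91.23385932853
91.90133564053566
open [0.5426 0.0324 0.02  ]
open [0.4672 0.0325 0.02  ]
```

Call:
send_rows(
  deltas=[
    [[0.002,0,0.015],0],
    [[0.002,0,0.03],0],
    [[0.002,0,0.04],0],
    [[0.002,0,0.044],0],
    [[0.002,0,0.046],0],
    [[0.002,0,0.047],0],
    [[0.002,0,0.048],0],
    [[0.002,0,0.048],0],
    [[0.002,0,0.048],0],
  ],
)

```text
time_s: 6.8
tool_pos: [0.5135, -0.1436, 0.0601]
tool_rot: [-180.0, -0.1, 1.9]
force: [0.2, -0.4, -2.1]
grip_width: 0.0355
```

Call:
send_rows(
  deltas=[
    [[0,0,0],0],
    [[0,0,0],0],
  ],
)

```text
time_s: 6.97
tool_pos: [0.5134, -0.1435, 0.0599]
tool_rot: [-180.0, -0.0, 2.0]
force: [0.3, 0.1, -2.3]
grip_width: 0.0356
```

Call:
send_rows(
  deltas=[
    [[0,0,0.001],0],
    [[0,0,0.001],0],
    [[0,0,0.001],0],
  ],
)

```text
time_s: 7.22
tool_pos: [0.5131, -0.1435, 0.0585]
tool_rot: [-180.0, 0.0, 1.9]
force: [0.6, -0.5, -2.2]
grip_width: 0.0354
```

Call:
send_rows(
  deltas=[
    [[0,0,0.001],0],
    [[0,0,0.001],0],
    [[0,0,0.001],0],
  ],
)

```text
time_s: 7.47
tool_pos: [0.5131, -0.1436, 0.0575]
tool_rot: [-180.0, 0.0, 1.9]
force: [-0.2, 0.4, -1.3]
grip_width: 0.0353
```

Call:
send_rows(
  deltas=[
    [[0,-0.008,0],0],
    [[0,-0.018,0],0],
    [[0,-0.026,0],0],
    [[0,-0.032,0],0],
    [[0,-0.036,0],0],
    [[0,-0.04,0],0],
    [[0,-0.044,0],0],
    [[0,-0.048,0],0],
    [[0,-0.052,0],0],
    [[0,-0.056,0],0],
  ],
)

```text
time_s: 8.3
tool_pos: [0.5113, -0.088, 0.0577]
tool_rot: [180.0, -0.0, 1.9]
force: [-0.2, -3.9, -1.2]
grip_width: 0.0358
```

Run:
```python
from h import *
a=read_camera('top')
g=cv2.convertScaleAbs(a[180:290,125:285],alpha=1.5);save('stop',g,s=5)
```

```text
(no output)
```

View pics/stop.png

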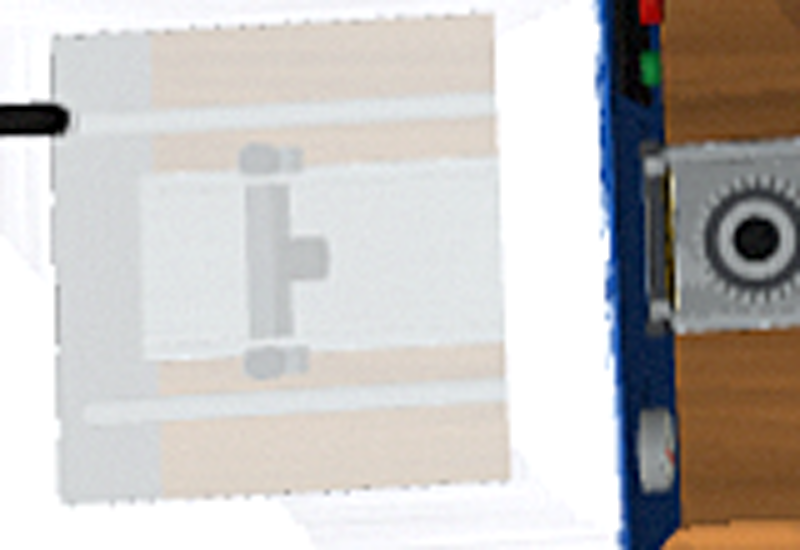

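The pane shows the end stop, with its buffer's free face at (328,258). The lane's rear end is at column ~143, and the gear is now at (757,240).

Run:
```python
from h import *
c=calibration('top')
q=lambda u,v,z:at(c,125+(u+.5)/5-.5,180+(v+.5)/5-.5,z)
r=q(143,268,.02);print('rear',r)
for z in(.03,.034,.04,.048):
    b=q(328,258,z);print(z,b,'from rear',.27-(r-b)[1])
print('gear',q(757,240,.048),get_obs()['tool_pos'],get_obs()['force'])
```

```text
rear [0.4891145  0.50749003 0.02      ]
0.03 [0.49333216 0.40158528 0.03      ] from rear 0.1640952481023411
0.034 [0.49333702 0.40036156 0.034     ] from rear 0.1628715348309997
0.04 [0.49334432 0.39852599 0.04      ] from rear 0.16103596492398758
0.048 [0.49335404 0.39607857 0.048     ] from rear 0.15858853838130477
gear [0.49976246 0.16408391 0.048     ] [ 0.51131092 -0.08661188  0.05755709] [-0.00882372 -2.60056226 -1.58809367]
```

Call:
send_rows(
  deltas=[
    [[0,-0.005,0],0],
    [[0,-0.01,0],0],
    [[0,-0.015,0],0],
    [[0,-0.02,0],0],
    [[0,-0.025,0],0],
    [[0,-0.03,0],0],
    [[0,-0.035,0],0],
    [[0,-0.04,0],0],
    [[0,-0.045,0],0],
    [[0,-0.05,0],0],
  ],
)

```text
time_s: 9.18
tool_pos: [0.5098, -0.0398, 0.058]
tool_rot: [179.8, -0.1, 1.9]
force: [-0.6, -9.0, 0.7]
grip_width: 0.0357
```

Call:
send_rows(
  deltas=[
    [[0,-0.005,0],0],
    [[0,-0.01,0],0],
    [[0,-0.015,0],0],
    [[0,-0.02,0],0],
    [[0,-0.025,0],0],
    [[0,-0.03,0],0],
    [[0,-0.035,0],0],
    [[0,-0.04,0],0],
    [[0,-0.045,0],0],
    [[0,-0.05,0],0],
  ],
)

```text
time_s: 10.02
tool_pos: [0.5078, 0.0107, 0.0578]
tool_rot: [179.9, -0.0, 1.9]
force: [-0.3, -8.3, 2.2]
grip_width: 0.0356
```

Call:
send_rows(
  deltas=[
    [[0,-0.004,0],0],
    [[0,-0.008,0],0],
    [[0,-0.012,0],0],
    [[0,-0.016,0],0],
    [[0,-0.02,0],0],
    [[0,-0.024,0],0],
    [[0,-0.028,0],0],
    [[0,-0.032,0],0],
    [[-0.0005,-0.036,0],0],
    [[-0.0005,-0.04,0],0],
  ],
)

```text
time_s: 10.85
tool_pos: [0.5057, 0.0507, 0.0576]
tool_rot: [179.9, 0.0, 1.9]
force: [-0.2, -7.8, 1.0]
grip_width: 0.0357
```

Call:
send_rows(
  deltas=[
    [[0,-0.003,0],0],
    [[0,-0.006,0],0],
    [[0,-0.009,0],0],
    [[0,-0.012,0],0],
    [[0,-0.015,0],0],
    [[0,-0.018,0],0],
  ],
)

```text
time_s: 11.35
tool_pos: [0.505, 0.0684, 0.0576]
tool_rot: [179.9, 0.1, 1.9]
force: [0.6, -8.9, 0.7]
grip_width: 0.036
```

Call:
send_rows(
  deltas=[
    [[0,-0.002,0],0],
    [[0,-0.004,0],0],
    [[0,-0.006,0],0],
    [[0,-0.008,0],0],
    [[0,-0.01,0],0],
  ],
)

```text
time_s: 11.77
tool_pos: [0.5047, 0.0784, 0.0576]
tool_rot: [179.9, 0.1, 1.9]
force: [-0.0, -8.3, 0.9]
grip_width: 0.0355
```

Call:
send_rows(
  deltas=[
    [[0,-0.001,0],0],
    [[0,-0.002,0],0],
    [[0,-0.003,0],0],
    [[0,-0.004,0],0],
  ],
)

```text
time_s: 12.1
tool_pos: [0.5045, 0.0824, 0.0576]
tool_rot: [179.9, 0.1, 1.9]
force: [0.3, -7.9, 2.1]
grip_width: 0.0359
```

Run:
```python
from h import *
c=calibration('top');a=read_camera('top')
g=cv2.convertScaleAbs(a[180:290,125:285],alpha=1.5);save('stop2',g,s=5);print(get_obs()['tool_pos'],get_obs()['force'])
```

```text
[0.50447358 0.08276364 0.05754006] [ 0.65476875 -7.8456074   0.46185167]
```

View pics/stop2.png

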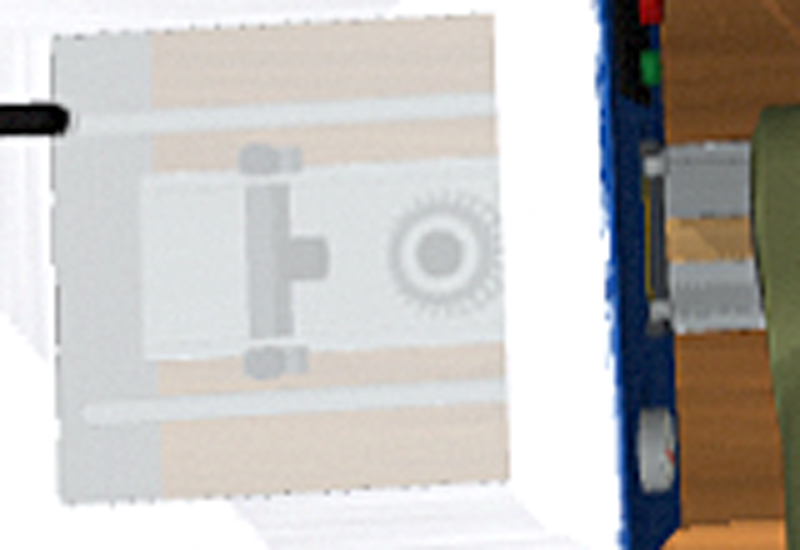

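The gear (rim at column 380, centre (440,253)) is about 28 mm short of the buffer face at column 328. Contact is expected at TCP y ≈ 0.11, which agrees with the first estimate.

Call:
send_rows(
  deltas=[
    [[0,-0.002,0],0],
    [[0,-0.004,0],0],
    [[0,-0.006,0],0],
    [[0,-0.008,0],0],
    [[0,-0.01,0],0],
    [[0,-0.012,0],0],
    [[0,-0.014,0],0],
    [[0,-0.016,0],0],
    [[0,-0.018,0],0],
    [[0,-0.02,0],0],
  ],
)

```text
time_s: 12.98
tool_pos: [0.5037, 0.1028, 0.0575]
tool_rot: [179.9, 0.1, 1.9]
force: [0.6, -7.5, 0.4]
grip_width: 0.0358
```

Call:
send_rows(
  deltas=[
    [[0,-0.001,0],0],
    [[0,-0.002,0],0],
    [[0,-0.003,0],0],
  ],
)

```text
time_s: 13.23
tool_pos: [0.5036, 0.1057, 0.0575]
tool_rot: [179.9, 0.1, 1.9]
force: [0.4, -7.8, 0.1]
grip_width: 0.0358
```

Call:
send_rows(
  deltas=[
    [[0,-0.0005,0],0],
    [[0,-0.001,0],0],
    [[0,-0.0015,0],0],
    [[0,-0.002,0],0],
  ],
)

```text
time_s: 13.57
tool_pos: [0.5035, 0.1076, 0.0575]
tool_rot: [179.9, 0.1, 1.9]
force: [0.1, -8.0, 1.0]
grip_width: 0.0355
```

Call:
send_rows(
  deltas=[
    [[0,-0.0005,0],0],
    [[0,-0.001,0],0],
    [[0,-0.0015,0],0],
  ],
)

```text
time_s: 13.82
tool_pos: [0.5034, 0.1092, 0.0575]
tool_rot: [179.9, 0.1, 1.9]
force: [0.2, -7.3, 2.4]
grip_width: 0.0357
```

Call:
send_rows(
  deltas=[
    [[0,-0.0005,0],0],
    [[0,-0.001,0],0],
    [[0,-0.0015,0],0],
  ],
)

```text
time_s: 14.07
tool_pos: [0.5034, 0.1106, 0.0575]
tool_rot: [179.9, 0.1, 1.9]
force: [-0.2, -7.2, 1.1]
grip_width: 0.0357
```

Call:
send_rows(
  deltas=[
    [[0,-0.0005,0],0],
    [[0,-0.001,0],0],
    [[0,-0.0015,0],0],
  ],
)

```text
time_s: 14.32
tool_pos: [0.5034, 0.1121, 0.0575]
tool_rot: [179.9, 0.1, 1.9]
force: [-0.5, -7.7, 0.7]
grip_width: 0.0354
```

Call:
send_rows(
  deltas=[
    [[0,-0.0005,0],0],
    [[0,-0.001,0],0],
  ],
)

```text
time_s: 14.48
tool_pos: [0.5033, 0.1131, 0.0575]
tool_rot: [179.9, 0.1, 1.9]
force: [0.3, -7.6, 1.0]
grip_width: 0.0356
```

Call:
send_rows(
  deltas=[
    [[0,-0.0005,0],0],
    [[0,-0.001,0],0],
  ],
)

```text
time_s: 14.65
tool_pos: [0.5033, 0.1141, 0.0575]
tool_rot: [179.9, 0.1, 1.9]
force: [0.7, -8.5, 0.2]
grip_width: 0.0357
```

Call:
send_rows(
  deltas=[
    [[0,-0.0005,0],0],
    [[0,-0.001,0],0],
  ],
)

```text
time_s: 14.82
tool_pos: [0.5033, 0.1151, 0.0575]
tool_rot: [179.9, 0.1, 1.9]
force: [0.4, -7.5, 1.1]
grip_width: 0.0359
```

Run:
```python
from h import *
a=read_camera('top');b=read_camera('top');a=((a.astype(float)+b)/2).astype(np.uint8)
g=cv2.convertScaleAbs(a[215:250,170:235],alpha=1.5);save('stop3',g,s=10);o=get_obs();print(o['tool_pos'],o['force'])
```

```text
[0.50324759 0.11523413 0.05746009] [ 0.06396448 -6.78953041  1.35430848]
```

View pics/stop3.png

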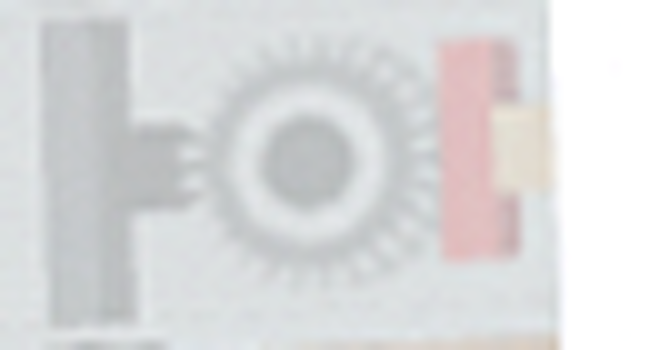

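The gear's rim is now visually at the buffer face (column ~195) and the blade is right behind it. The last gap closes in fine steps.

Call:
send_rows(
  deltas=[
    [[0,-0.0005,0],0],
    [[0,-0.001,0],0],
  ],
)

```text
time_s: 15.08
tool_pos: [0.5032, 0.1157, 0.0575]
tool_rot: [179.9, 0.1, 1.9]
force: [0.5, -9.3, 1.8]
grip_width: 0.0359
```

Call:
send_rows(
  deltas=[
    [[0,-0.0005,0],0],
    [[0,-0.001,0],0],
  ],
)

```text
time_s: 15.25
tool_pos: [0.5033, 0.116, 0.0575]
tool_rot: [179.8, 0.1, 1.8]
force: [-0.8, -11.4, 2.5]
grip_width: 0.0357
```

Call:
send_rows(
  deltas=[
    [[0,-0.0005,0],0],
    [[0,-0.001,0],0],
  ],
)

```text
time_s: 15.42
tool_pos: [0.5033, 0.1163, 0.0576]
tool_rot: [179.8, 0.1, 1.8]
force: [0.2, -12.3, 3.4]
grip_width: 0.0359
```

Call:
send_rows(
  deltas=[
    [[0,0,0],0],
    [[0,0,0],0],
    [[0,0,0],0],
  ],
)

```text
time_s: 15.67
tool_pos: [0.5033, 0.1163, 0.0576]
tool_rot: [179.8, 0.1, 1.8]
force: [-1.4, -11.6, 2.9]
grip_width: 0.0356
```

Call:
send_rows(
  deltas=[
    [[0,-0.0005,0],0],
    [[0,-0.001,0],0],
    [[0,-0.001,0],0],
    [[0,-0.001,0],0],
    [[0,-0.001,0],0],
  ],
)

```text
time_s: 16.08
tool_pos: [0.5033, 0.1166, 0.0576]
tool_rot: [179.7, 0.1, 1.8]
force: [-1.0, -12.7, 3.8]
grip_width: 0.0355
```

It reads about 12.7 N in total against a drag of about 7.7 N, so roughly 5 N is on the buffer. Now I ease off slowly.

Call:
send_rows(
  deltas=[
    [[0,0.0003,0],0],
    [[0,0.0006,0],0],
    [[0,0.0009,0],0],
    [[0,0.0012,0],0],
    [[0,0.0015,0],0],
    [[0,0.0018,0],0],
    [[0,0.0021,0],0],
    [[0,0.0024,0],0],
    [[0,0.0027,0],0],
    [[0,0.003,0],0],
  ],
)

```text
time_s: 16.92
tool_pos: [0.5033, 0.1166, 0.0575]
tool_rot: [179.9, 0.1, 1.9]
force: [-0.6, -5.8, 0.2]
grip_width: 0.0356
```

Call:
send_rows(
  deltas=[
    [[0,0.0003,0],0],
    [[0,0.0006,0],0],
    [[0,0.0009,0],0],
    [[0,0.0012,0],0],
    [[0,0.0015,0],0],
    [[0,0.0018,0],0],
    [[0,0.0021,0],0],
    [[0,0.0024,0],0],
    [[0,0.0027,0],0],
    [[0,0.003,0],0],
  ],
)

```text
time_s: 17.75
tool_pos: [0.5035, 0.1165, 0.0574]
tool_rot: [-179.9, 0.0, 2.0]
force: [-1.4, 3.3, -1.7]
grip_width: 0.0357
```

Call:
send_rows(
  deltas=[
    [[0,0.0005,0],0],
    [[0,0.001,0],0],
    [[0,0.002,0],0],
    [[0,0.003,0],0],
    [[0,0.004,0],0],
    [[0,0.006,0],0],
    [[0,0.008,0],0],
    [[0,0.01,0],0],
    [[0,0.012,0],0],
    [[0,0.015,0],0],
  ],
)

```text
time_s: 18.58
tool_pos: [0.5042, 0.1019, 0.0575]
tool_rot: [-179.9, -0.0, 2.1]
force: [0.7, 5.6, -3.7]
grip_width: 0.0356
```

Call:
send_rows(
  deltas=[
    [[0,0.004,0],0],
    [[0,0.009,0],0],
    [[0,0.014,0],0],
    [[0,0.02,0],0],
    [[0,0.026,0],0],
    [[0,0.032,0],0],
    [[0,0.038,0],0],
    [[0,0.044,0],0],
    [[0,0.05,0],0],
    [[0,0.056,0],0],
  ],
)

```text
time_s: 19.42
tool_pos: [0.5061, 0.046, 0.0575]
tool_rot: [-179.9, -0.0, 2.1]
force: [0.3, 6.1, -3.2]
grip_width: 0.0356
```

Call:
send_rows(
  deltas=[
    [[0,0.006,0],0],
    [[0,0.012,0],0],
    [[0,0.018,0],0],
    [[0,0.024,0],0],
    [[0,0.03,0],0],
    [[0,0.036,0],0],
    [[0,0.042,0],0],
    [[0,0.048,0],0],
    [[0,0.054,0],0],
    [[0,0.06,0],0],
  ],
)

```text
time_s: 20.25
tool_pos: [0.5083, -0.0164, 0.0576]
tool_rot: [-180.0, -0.0, 1.9]
force: [-0.1, -1.1, -1.4]
grip_width: 0.036
```

Call:
send_rows(
  deltas=[
    [[0,0.007,0],0],
    [[0,0.014,0],0],
    [[0,0.021,0],0],
    [[0,0.028,0],0],
    [[0,0.035,0],0],
    [[0,0.042,0],0],
    [[0,0.049,0],0],
    [[0,0.056,0],0],
    [[0,0.063,0],0],
    [[0,0.07,0],0],
  ],
)

```text
time_s: 21.08
tool_pos: [0.5107, -0.0868, 0.0576]
tool_rot: [-180.0, -0.0, 1.9]
force: [0.2, 0.0, -2.3]
grip_width: 0.0358
```

Call:
send_rows(
  deltas=[
    [[0,0.008,0],0],
    [[0,0.016,0],0],
    [[0,0.024,0],0],
    [[0,0.032,0],0],
    [[0,0.04,0],0],
    [[0,0.046,0],0],
    [[0,0.05,0],0],
    [[0,0.052,0],0],
  ],
)

```text
time_s: 21.75
tool_pos: [0.5124, -0.139, 0.0576]
tool_rot: [180.0, -0.0, 1.9]
force: [-0.4, 1.1, -2.3]
grip_width: 0.0356
```

Run:
```python
from h import *
a=read_camera('top');save('after',a,(165,190,365,262),4);o=get_obs();print(o['tool_pos'],o['tool_rot'],o['force'])
```

```text
[ 0.51241782 -0.13892777  0.05758076] [ 1.79984591e+02 -5.76865955e-03  1.89472460e+00] [ 0.20681055 -0.30043238 -1.40335844]
```

View pics/after.png

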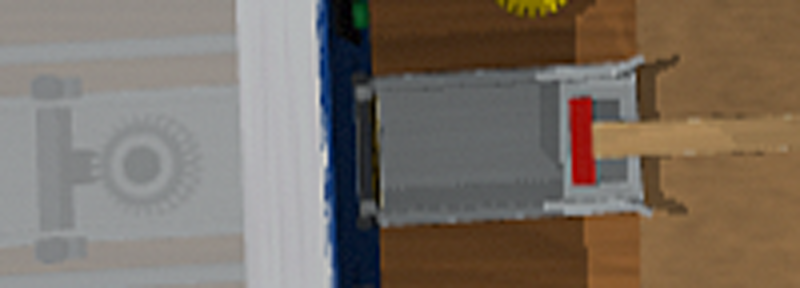

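The gear stays against the buffer, with its centre at (142,165), the same spot as when pressed. The flap's yellow edge shows vertical again at column 376, and the stick is clear of it. Next I lift the stick out and set it back on the bench.

Call:
send_rows(
  deltas=[
    [[0,0,-0.02],0],
    [[0,0,-0.04],0],
    [[0,0,-0.05],0],
    [[0,0.02,-0.05],0],
    [[0,0.05,-0.05],0],
    [[0,0.08,-0.05],0],
    [[0,0.11,-0.05],0],
    [[0,0.14,-0.05],0],
    [[0,0.17,-0.05],0],
    [[0,0.19,-0.05],0],
  ],
)

```text
time_s: 22.63
tool_pos: [0.5185, -0.3309, 0.1074]
tool_rot: [179.9, -0.0, 1.9]
force: [-0.1, -0.7, -2.1]
grip_width: 0.0355
```

Call:
send_rows(
  deltas=[
    [[0,0.015,0.005],0],
    [[0,0.02,0.02],0],
    [[0,0.02,0.035],0],
    [[0,0.02,0.05],0],
    [[0,0.02,0.06],0],
    [[0,0.02,0.065],0],
    [[0,0.02,0.067],0],
    [[0,0.02,0.067],0],
    [[0,0.02,0.067],0],
  ],
)

```text
time_s: 23.38
tool_pos: [0.5201, -0.3478, 0.0411]
tool_rot: [180.0, -0.1, 2.0]
force: [0.6, 0.2, -2.0]
grip_width: 0.0358
```

Call:
send_rows(
  deltas=[
    [[0,0,0.001],0],
    [[0,0,0.002],0],
    [[0,0,0.002],0],
    [[0,0,0.002],0],
  ],
)

```text
time_s: 23.72
tool_pos: [0.5197, -0.348, 0.0388]
tool_rot: [180.0, -0.0, 1.9]
force: [0.2, -0.2, -1.9]
grip_width: 0.0357
```

Call:
send_rows(
  deltas=[
    [[0,0,0.0005],0],
    [[0,0,0.001],0],
    [[0,0,0.001],0],
    [[0,0,0.001],0],
  ],
)

```text
time_s: 24.05
tool_pos: [0.5196, -0.348, 0.0375]
tool_rot: [-180.0, -0.0, 1.9]
force: [-0.1, -0.6, -2.2]
grip_width: 0.0358
```

Call:
send_rows(
  deltas=[
    [[0,0,0.0005],0],
    [[0,0,0.0005],0],
    [[0,0,0.0005],0],
  ],
)

```text
time_s: 24.3
tool_pos: [0.5196, -0.348, 0.0375]
tool_rot: [-180.0, -0.0, 1.9]
force: [-1.4, 0.9, 4.0]
grip_width: 0.0359
```

Contact is felt (+4 N), so I release partway, then retreat upward.

Call:
send_rows(
  deltas=[
    [[0,0,0],0],
    [[0,0,0],0],
    [[0,0,0],0],
    [[0,0,0],0],
    [[0,0,0],0],
    [[0,0,0],0],
    [[0,0,0],0],
    [[0,0,0],0],
  ],
  jaw=90,
)

```text
time_s: 24.97
tool_pos: [0.5196, -0.348, 0.037]
tool_rot: [-180.0, -0.0, 1.9]
force: [-0.4, 0.6, 0.2]
grip_width: 0.0761
```

Call:
send_rows(
  deltas=[
    [[0,0,-0.01],0],
    [[0,0,-0.03],0],
    [[0,0,-0.06],0],
    [[0,0,-0.09],0],
    [[0,0,-0.12],0],
    [[0,0,-0.15],0],
    [[0,0,-0.18],0],
    [[0,0,-0.2],0],
    [[0,0.03,-0.2],0],
    [[0,0.03,-0.2],0],
  ],
)

```text
time_s: 25.8
tool_pos: [0.5197, -0.383, 0.2398]
tool_rot: [179.7, -0.1, 1.7]
force: [-1.1, 0.0, 0.4]
grip_width: 0.078
```

Run:
```python
from h import *
a=read_camera('top');b=read_camera('scene');o=get_obs();print(o['time_s'],o['tool_pos'],o['force'],o['grip_width'])
save('fin',np.vstack([cv2.resize(a[150:290,150:550],(800,280)),cv2.resize(b[110:270,130:530],(800,320))]))
```

```text
25.9 [ 0.51961688 -0.37939006  0.23771871] [-0.13409807  0.50596203  0.31820876] 0.07851391592217244
```

View pics/fin.png

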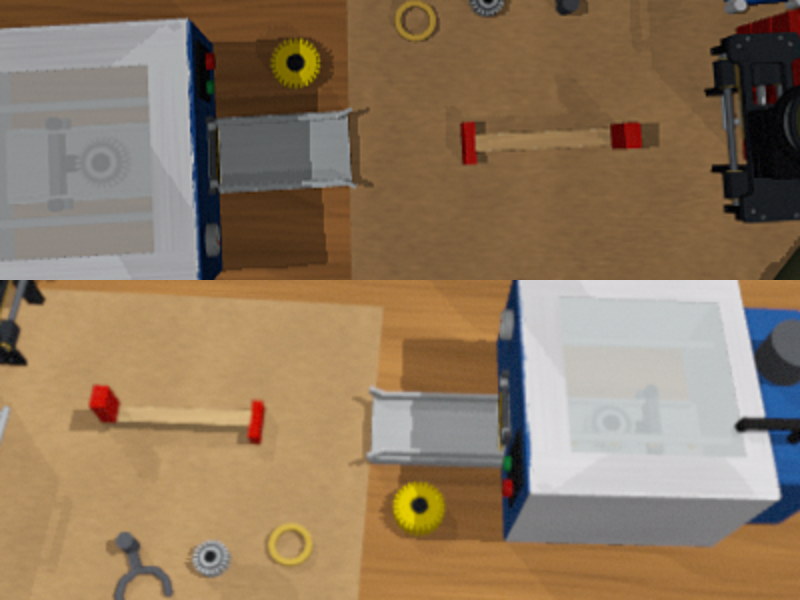

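The stick stands upright on the bench, clear of the tray, and the gear is against the buffer. The flap is shut, the other parts are undisturbed and the gripper is clear, so I'm handing in.

```bash
python3 -c "
from cell import *
print(sign_off())"
```

```text
the job is handed in; nothing more can be done
None
```

I pushed the gear through the flap with the stick and on until it pressed against the buffer. Then I drew the stick back out slowly, stood it on the bench clear of the tray, and handed the job in at about 26 s.

- **Buffer load:** the wrist force reached 12.7 N against a steady drag of about 7.7 N, so roughly 5 N was on the buffer. That is an estimate from wrist forces, not a direct reading, but it cannot have exceeded the 12.7 N total.
- **Last pictures:** the gear was still at the buffer, in the same image position as when pressed. The stick stood upright, the gripper was clear, and the parts in view looked undisturbed. The pliers, mallet and layshaft were not in that last picture.
- **Flap:** it looked shut, judged from its yellow edge at the opening; I did not measure its angle.
- **Disagreements:** the top camera read about 3 mm short of the arm along the lane. The lane's rear end looked about 16 mm farther away than its stated length. I found the buffer by feel, so neither affected the push.

I viewed 11 pictures, one over the budget of 10.

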